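Free, shut and start the jar shaker

TASK

The jar shaker's clear guard is held open by a transit pin stuck in the lock block at its front. Take the drift punch from its rest, drive the pin away from you through the block until it stops, lay the punch back in its own saddles, then push the guard along until its spring latch clicks shut, and after that press the start button and let go. Leave the tamper and all the jars, bottles and dishes as they are.

Things in the scene. Friction and masses are not known exactly. Their poses are not given: they have to be found in the camera images.
- shaker: White bench-top jar shaker, fixed; body 140 deep (x -50..+90), 380 wide (y -190..+190); origin on the bench surface, x away from the robot, y along the guard's slide, z up. Plinth 50 high with three jars; at the -y end a motor tower (y -190..-110) 165 high carries latch and start button on top. A shelf 20 high in front (x -140..-50, y -35..+35) carries the lock block.
- bore_mouth (a point): Centre of the bore's mouth on the robot-side face of the steel lock block, 60 above the bench; axes as the shaker's (shaker x -140, y 0). The 14 bore (mouth chamfered 3) runs along +x through two upright cheeks, each 12 thick, 50 wide, top 78 above the bench: front cheek x 0..12, back cheek x 28..40 from here, an open gap of 16 between.
- pin (a joint): Transit pin in the bore, m: 0 to 0.003 at the start = stuck across the gap, stopping the guard's tongue; grows as it is driven along +x of the shaker; 0.026 = driven out against its stop, the head well proud behind the block. Captive, stays where left, no spring. The gap is clear from 0.022. It takes about 9 N, up to 13 N while moving.
- pin_end (a point): Centre of the pin's near end (robot side), steel, 10 diameter, at first recessed 1 to 4 in the bore mouth; a fingertip does not fit. The pin is 42 long with an 18 diameter head at its other end, behind the back cheek.
- punch_mid (a point): Steel drift punch, about 120 g: middle of its round body, on the axis. Body 14 in diameter, reaching 42 to each side along x; slim nose, 8 in diameter, from x +42 to the tip at +82. It lies level across two V saddles of the rest, axis 45 above the bench, nose pointing away from the robot.
- punch_tip (a point): Centre of the punch's nose end, 82 along x from punch_mid.
- rest: Fixed aluminium tool rest, base plate 100 x 130 x 8; origin at the centre of its underside. Two places at y -35 and +35, each with two 6 thick V saddles at x -34 and +34 (62 clear between them for the fingers, V tops 51 above the bench); a seated tool's axis lies along x, 45 high. The punch lies in one place, the tamper in the other, either may be which.
- tamper_mid (a point): Tamper, the tool lying beside the punch: same 14 body but ending in a flat disc of 28 diameter. Middle of its body. Not to be used.
- guard (a joint): Sliding guard, m: starts at 0 to 0.03 (open, the pin stops it at about 0.04); grows as it slides along -y of the shaker towards the tower; the latch catches at 0.118; end stop at 0.128. Friction about 2 N plus about 5 N more to pass the latch.
- push_plate (a point): Middle of the +y face of the aluminium push plate standing on the guard's clear top: 70 wide along x, 8 thick, from 165 to 205 above the bench (this point 190). Axes as the shaker's. Pushing it along -y shuts the guard. The clear hood, 131 x 154, top 165 above the bench, reaches from 86 on the -y side to 68 on the +y side of this face.
- latch (a joint): Spring latch pawl on the tower, rad: 0 = down, rises to about 0.12 while the guard's wedge passes under it, and snaps back to 0 when it has caught behind the wedge.
- latch_nose (a point): The pawl's nose over the guard's top, at x +65, y -78, height 171 in the shaker's frame.
- start (a joint): Start button, m: 0 = up, 0.006 = fully pressed down (5 N, springs back); counts as pressed beyond 0.004.
- start_top (a point): Centre of the start button's round top, 28 diameter, facing up, on the tower at x -15, y -150, 187 above the bench.
- jar_a: Lidded sample jar, 46 diameter, 72 high, in front of the tower. Bystander; origin at the centre of its underside.
- jar_b: Lidded sample jar, 46 diameter, 72 high, left of the rest. Bystander; origin at the centre of its underside.
- jar_c: Lidded sample jar, 46 diameter, 72 high, between the rest and the shaker. Bystander; origin at the centre of its underside.
- bottle_a: Capped bottle, 64 diameter, 130 high. Bystander; origin at the centre of its underside.
- bottle_b: Capped bottle, 64 diameter, 130 high. Bystander; origin at the centre of its underside.
- beaker: Glass beaker, 70 diameter, 80 high. Bystander; origin at the centre of its underside.
- dish: Shallow white dish, 80 diameter, 16 high. Bystander; origin at the centre of its underside.
- punch: The same drift punch as a whole; its origin and axes are those of punch_mid.
Not all that is in view belongs to the job. What is shaped like the rest but black is not meant.

How it is judged:
On the way, in this order (a step that is already met when the one before it is completed fails the run):
1. the punch's nose has driven the pin to its stop (value of joint pin above 0.023 m and distance between punch_tip and pin_end below 0.01 m), for 0.1 s.
2. the punch lies released in its own saddles (distance of punch_mid from where it was at the start of the episode below 0.02 m and z of punch_mid in the frame of rest between 0.041 and 0.049 m and angle between the x axis of punch_mid and the x axis of rest, either way round below 0.12 rad and linear speed of punch below 0.03 m/s and contact force between the fingers and punch below 0.1 N), for 0.2 s.
3. the guard is shut and the latch has dropped behind its wedge (value of joint guard above 0.116 m and value of joint latch below 0.04 rad), for 0.2 s.
4. the start button is pressed (value of joint start above 0.004 m), for 0.02 s.
At the end, for the whole second after the job is handed in: The pin is driven out (more than 23 of its 26 mm), the punch lies level in its own saddles within 20 mm of where it lay, the guard is shut (beyond 116 mm) with the latch down behind the wedge, and the start button has been pressed and let go (all of step 3 and value of joint pin above 0.023 m and distance of punch_mid from where it was at the start of the episode below 0.02 m and z of punch_mid in the frame of rest between 0.041 and 0.049 m and angle between the x axis of punch_mid and the x axis of rest, either way round below 0.12 rad and value of joint start below 0.002 m and velocity of joint guard below 0.01 m/s and linear speed of punch below 0.02 m/s); the robot touches nothing.
It fails at once if a jar, bottle, beaker or dish was shifted by more than 25 mm or tipped over (distance of any of jar_a, jar_b, jar_c, bottle_a, bottle_b, beaker, dish from where it was at the start of the episode above 0.025 m or angle between any of jar_a, jar_b, jar_c, bottle_a, bottle_b, beaker, dish's own z axis and vertical above 0.5 rad).
It fails at once if the tamper was taken or shifted by more than 20 mm (distance of tamper_mid from where it was at the start of the episode above 0.02 m).
It fails at once if the start button was pressed before the guard was shut (value of joint start above 0.004 m and value of joint guard below 0.11 m).
It also fails if it takes over 64 s, if anything falls off the work surface, if the arm or the gripper's body presses on something with over 40 N, if the wrist force passes 120 N, or if a joint passes its speed limit or range.

ROBOT

A 6-joint arm with a two-finger parallel gripper is mounted at the origin on the work surface. World frame = base frame: x ahead of the robot, y to its left, z up, the work surface at z = 0. Lengths are in m, angles in rad, forces in N, time in s.
With the tool pointing down it reaches from about 0.4 to 0.825 m from the base axis. Payload 7 kg.
Tool frame: the origin (TCP) lies on the centre line of the jaws, within the pads' length; the fingertips stand tip_reach ahead of it and the grasp point (between the pads) is the TCP (tip_reach is the distance from the TCP to the fingertips, in m); z points along the fingers, y is the line along which they close (so a half turn about z gives the same grasp; the last joint's range is limited). The gripper opens to 88 mm and grips with 3 to 60 N. Pads are 19 mm wide; open, the fingers measure 130 mm over their backs; the gripper's body (78 mm by 193 mm) begins 47 mm behind the grasp point.
Start: joints at [1.434, 0.359, 0.012, 0, -1.224, -0.288], TCP at [0.278, 0.615, 0.212] pointing down, gripper open.
Joint ranges: [-3.07, 3.07], [-1.43, 2.12], [-1.02, 1.25], [-3.03, 1.67], [-3.05, -0], [-3.03, 3.03]. Speed limits (rad/s): [2.39, 2.39, 3.01, 3.14, 3.14, 3.14].

INTERFACE

Orientations are given as [roll, pitch, yaw] about the fixed x, y, z axes, in that order (R = Rz(yaw) Ry(pitch) Rx(roll)).
In Python, from station import get_state, grab_frame, calibration, job_done, find_in, mark_of, tip_reach gives the robot as it stands.
- The arm moves only by the shell command python3 -m handwheel 'ROWS' [OPENING] [FORCE]. ROWS is JSON, a list of rows, each an object with "delta_pos": the shift along the world's x, y, z in units of 30 mm (1.0 is 30 mm), a list of three; "dr": the turn, a rotation vector about the world's x, y, z in degrees, a list of three. In form: [{"delta_pos": [tx, ty, tz], "dr": [rx, ry, rz]}, ...]. A call has 1 to 10 rows; each row shifts and turns the commanded pose from where the row before left it; what a row does not reach is not made up. A row lasts 1/10 s, in which the tool goes at most 50 mm and 8.59 degrees, less where a joint would pass 70% of its speed; a pose out of reach is approached as far as the arm can. A call is refused whole if a number of a shift passes 1 or a number of a turn 8.59, either way. A call with a gripper value outside its range is refused whole. OPENING is the closure, from -1 (fully open) to 1 (shut), set as the call begins (- or left out, the last holds). The fingers move at their own pace and stop on an object; FORCE is the grip in N (left out, the last holds). Time passes only in rows, so rows that do not move let the fingers close. It gives the time, the measured TCP pose, the force, the opening and the grip force at its end, in the units of the state.
- get_state(): the state, without advancing time (a new reading comes with each control period).
- grab_frame(name): name is "scene" or "side" or "wrist"; returns the picture (384x512x3 uint8, red, green, blue); there is no depth.
- calibration(name): a dict with "fx", "fy", "cx", "cy" (pixels), "extrinsics" (4x4, takes a point from world to camera coordinates). Camera axes: x right, y down, z forward; pixel columns grow to the right and rows downward; lengths in m; the calibration is good to about 2 mm. A picture is of the moment at which its call begins: read the wrist's pose just before it. calibration takes no time and is no camera call; for the wrist camera it gives the pose at the moment of the call.
- job_done(): hands the job in; it is judged then, once.
Trained networks look in the newest picture that a camera, given by its name, has taken for a name from the list of things; names that differ only in an ending like _2 or _b are one class to them, and where a whole thing is asked for, a point or a joint stands for the part that bears it (a point fixed in the world has none). Each returns a list of dicts, best first, with "conf" (0 to 1); they miss things now and then, are a little off and sometimes report something else, mostly with a low value. They report only what shows in the picture. A call takes as long as a camera call. They do not tell look-alikes from the thing itself.
- find_in(camera, query): "location" ([column, row] in pixels, amid what is visible of it).
- mark_of(camera, query): "location" ([column, row] in pixels: a listed point, or the origin of a listed thing).
The state is a dict: "t": time; "q": joint angles; "qd": joint speeds; "joint_efforts": joint torques, N m; "eef_pos": TCP position; "ee_rot": TCP orientation; "force": force on the tool from outside, world axes, zero at the start; "moment": the same for the moment, N m; "width": finger opening in m; "gripper_force": force on a finger pad.
Only numpy, scipy, OpenCV 4.12 (cv2) and the standard library are available. Lean on these libraries where they do the work, as an engineer would, in place of code of your own. Each camera call takes 0.05 s, during which the arm holds its last target. There are 200 camera calls.

## Working session

There is one attempt and no reset: what is moved stays moved. The work goes in short steps, Python scripts to look and compute and a shell command to move; the robot and the scene stay as the last step left them, time stands still between calls to the robot, and variables do not carry over. Pictures are saved under pics/ and viewed, at most 10 in all, crops included, and the job is handed in when it is done.

```bash
mkdir -p pics; cat > h.py <<'E'
import numpy as np, cv2
from station import *
def cap(n):
    c=calibration(n); return grab_frame(n),c
def ray(c,uv):
    E=np.array(c["extrinsics"]);R,t=E[:3,:3],E[:3,3]
    d=R.T@np.array([(uv[0]-c["cx"])/c["fx"],(uv[1]-c["cy"])/c["fy"],1]);return -R.T@t,d/np.linalg.norm(d)
def atz(c,uv,z):
    o,d=ray(c,uv);return o+d*(z-o[2])/d[2]
def tri(rs):
    A=sum(np.eye(3)-np.outer(d,d) for o,d in rs);b=sum((np.eye(3)-np.outer(d,d))@o for o,d in rs)
    p=np.linalg.solve(A,b);return p,[round(1e3*np.linalg.norm(np.cross(p-o,d)),1) for o,d in rs]
def proj(c,p):
    E=np.array(c["extrinsics"]);q=E[:3,:3]@p+E[:3,3];return np.array([c["fx"]*q[0]/q[2]+c["cx"],c["fy"]*q[1]/q[2]+c["cy"]])
E
python3 - <<'E'
from h import *
np.set_printoptions(precision=3,suppress=True)
s=get_state();print(s,tip_reach if not callable(tip_reach) else tip_reach())
C={}
for n in("scene","side","wrist"):
    f,c=cap(n);C[n]=c;cv2.imwrite(f"pics/a_{n}.png",f[:,:,::-1])
    print(n,c["fx"],ray(c,(256,192)))
Z=dict(bore_mouth=.06,punch_mid=.045,punch_tip=.045,tamper_mid=.045,push_plate=.19,start_top=.187,latch_nose=.171,rest=0,shaker=0,jar_c=0)
for q,z in Z.items():
    for n in C:
        r=mark_of(n,q)
        for d in r[:3]: print(q,n,round(d["conf"],2),np.round(d["location"]),atz(C[n],d["location"],z))
E
```

```text
{'t': 0.0, 'q': array([ 1.434,  0.359,  0.011, -0.   , -1.224, -0.288]), 'qd': array([-0.   ,  0.004,  0.001,  0.001, -0.   ,  0.001]), 'joint_efforts': array([ -0.001, -58.272,  29.305,   6.997,   0.007,  -0.   ]), 'eef_pos': array([0.278, 0.615, 0.211]), 'ee_rot': array([ 3.14 , -0.   , -0.425]), 'force': array([ 0.226, -0.338, -0.502]), 'moment': array([ 0.001, -0.013,  0.039]), 'gripper_force': 0.0, 'width': 0.08733430758428319} 0.019
scene 425.4440348325462 (array([ 1.117, -0.942,  1.257]), array([-0.372,  0.599, -0.709]))
side 358.5300046596907 (array([0.444, 0.91 , 0.747]), array([ 0.065, -0.83 , -0.554]))
wrist 306.2099728560471 (array([0.35 , 0.582, 0.383]), array([-0.273,  0.125, -0.954]))
bore_mouth scene 0.78 [250. 207.] [ 0.515 -0.011  0.06 ]
bore_mouth side 0.7 [258. 206.] [ 0.513 -0.04   0.06 ]
punch_mid scene 0.6 [163. 296.] [ 0.492 -0.482  0.045]
punch_mid scene 0.53 [277. 166.] [0.466 0.267 0.045]
punch_mid side 0.49 [267. 277.] [0.466 0.256 0.045]
punch_tip scene 0.39 [291. 177.] [0.553 0.241 0.045]
punch_tip side 0.6 [235. 278.] [0.549 0.266 0.045]
tamper_mid scen
[... 464 characters left out ...]
 -0.094  0.171]
rest scene 0.87 [276. 170.] [0.453 0.285 0.   ]
rest scene 0.86 [247. 154.] [0.286 0.305 0.   ]
rest scene 0.72 [331. 166.] [0.643 0.447 0.   ]
rest side 0.98 [190. 345.] [0.632 0.435 0.   ]
rest side 0.85 [339. 311.] [0.28  0.311 0.   ]
rest side 0.65 [269. 300.] [0.458 0.291 0.   ]
rest wrist 0.84 [489.  51.] [0.284 0.317 0.   ]
shaker scene 0.65 [282. 231.] [ 0.656 -0.     0.   ]
shaker side 0.67 [216. 221.] [ 0.652 -0.024  0.   ]
jar_c scene 0.8 [226. 244.] [ 0.516 -0.171  0.   ]
jar_c scene 0.67 [299. 158.] [0.499 0.41  0.   ]
jar_c side 0.78 [269. 260.] [0.465 0.146 0.   ]
jar_c side 0.76 [256. 198.] [ 0.527 -0.168  0.   ]
jar_c side 0.67 [246. 349.] [0.503 0.433 0.   ]
```

```bash
python3 -c "
import cv2
a=cv2.imread('pics/a_scene.png')[110:320,130:390];b=cv2.imread('pics/a_side.png')[120:384,110:400]
cv2.imwrite('pics/b1.png',cv2.resize(a,None,fx=3,fy=2.85)[:600,:800]);cv2.imwrite('pics/b2.png',cv2.resize(b,None,fx=2.25,fy=2.25,interpolation=2))"
```

```text
(no output)
```

View pics/b1.png

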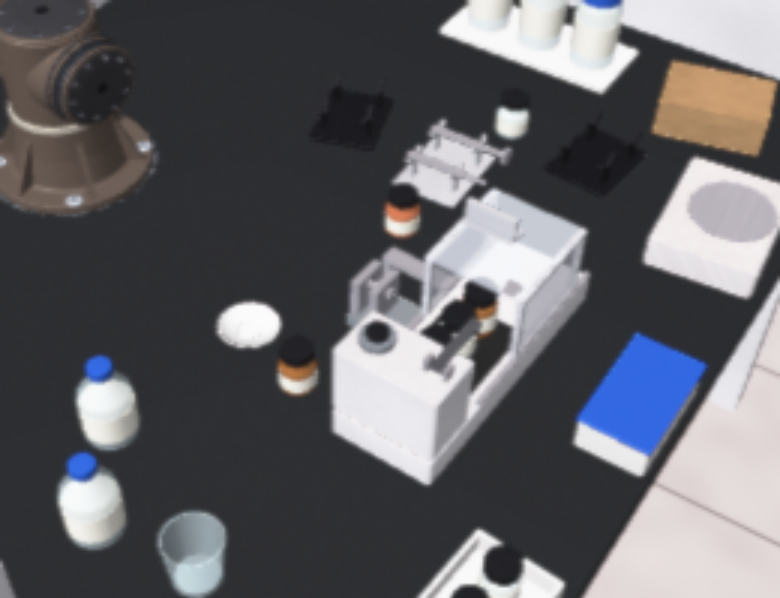

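View pics/b2.png

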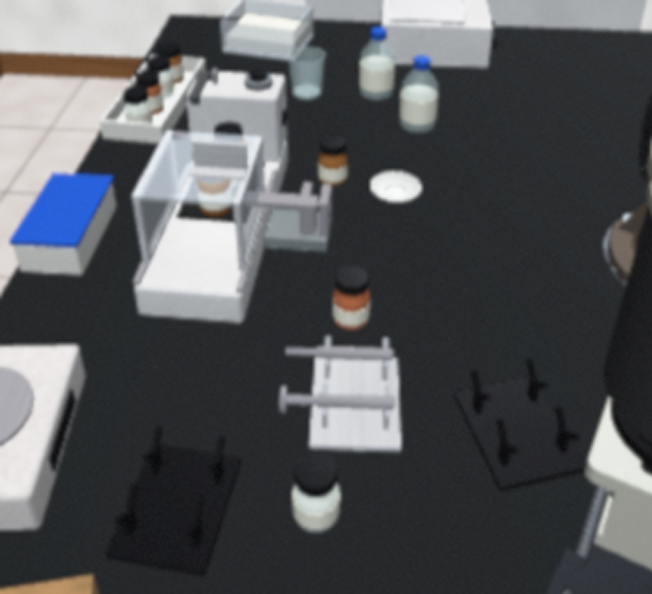

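The aluminium rest is at about side (269,297) in the full image. The punch is at its -y place and the disc-ended tamper at +y. The black look-alikes sit on either side. The shaker and lock block are clearly visible. I'll move the wrist over the rest for a closer look.

```bash
python3 -m handwheel '[{"delta_pos":[0.5,-0.9,0.1],"dr":[0,0,2.4]},{"delta_pos":[0.5,-0.9,0.1],"dr":[0,0,2.4]},{"delta_pos":[0.5,-0.9,0.1],"dr":[0,0,2.4]},{"delta_pos":[0.5,-0.9,0.1],"dr":[0,0,2.4]},{"delta_pos":[0.5,-0.9,0.1],"dr":[0,0,2.4]},{"delta_pos":[0.4,-0.9,0],"dr":[0,0,2.4]},{"delta_pos":[0.4,-0.9,0],"dr":[0,0,2.4]},{"delta_pos":[0.4,-0.9,0],"dr":[0,0,2.4]},{"delta_pos":[0.4,-0.9,0],"dr":[0,0,2.4]},{"delta_pos":[0.4,-0.9,0],"dr":[0,0,2.4]}]'
python3 -m handwheel '[{"delta_pos":[0.2,-0.9,0.1],"dr":[0,0,0]},{"delta_pos":[0,-0.9,0],"dr":[0,0,0]},{"delta_pos":[0,0,0],"dr":[0,0,0]},{"delta_pos":[0,0,0],"dr":[0,0,0]}]' -0.1
cat > look.py <<'E'
import sys
from h import *
np.set_printoptions(precision=4,suppress=True)
def look(tag,qs,cams=("wrist",)):
    for n in cams:
        f,c=cap(n);cv2.imwrite(f"pics/{tag}_{n}.png",f[:,:,::-1])
        for q,z in qs.items():
            for d in mark_of(n,q)[:2]: print(q,n,round(d["conf"],2),np.round(d["location"],1),atz(c,d["location"],z),"ray",*ray(c,d["location"]))
E
python3 - <<'E'
from look import *
look("c",dict(punch_mid=.045,punch_tip=.045,tamper_mid=.045,rest=0))
print(get_state()["eef_pos"],get_state()["width"])
E
```

```text
t: 2.65
eef_pos: [0.4135, 0.3439, 0.2273]
ee_rot: [-3.141, -0.0, -0.004]
force: [1.4, 0.1, -0.6]
width: 0.0877
gripper_force: 0.0
t: 3.05
eef_pos: [0.4194, 0.2907, 0.2306]
ee_rot: [-3.141, -0.001, -0.007]
force: [0.3, -0.3, 0.2]
width: 0.0612
gripper_force: 0.0
punch_mid wrist 0.65 [291.  124.8] [0.4661 0.2511 0.045 ] ray [0.4981 0.2897 0.4024] [-0.0886 -0.107  -0.9903]
punch_tip wrist 0.56 [290.   48.5] [0.5465 0.2542 0.045 ] ray [0.4981 0.2897 0.4024] [ 0.1336 -0.0981 -0.9862]
tamper_mid wrist 0.69 [226.2 129.9] [0.4608 0.3257 0.045 ] ray [0.4981 0.2897 0.4024] [-0.1031  0.0996 -0.9897]
rest wrist 0.82 [239.4 250. ] [0.2827 0.3172 0.    ] ray [0.4981 0.2897 0.4024] [-0.471   0.0601 -0.8801]
[0.4191 0.2916 0.2299] 0.04920277427087623
```

View pics/c_wrist.png

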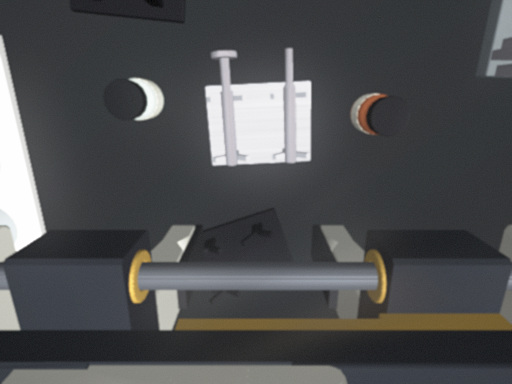

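The picture shows the rest at (258,123), the punch running from its nose at (290,48) to its rear at (291,161), and the tamper with its disc on the left at (224,54). I'll take a second, lower view to get heights.

```bash
python3 -m handwheel '[{"delta_pos":[0.3,-0.5,-0.5],"dr":[0,0,0]},{"delta_pos":[0.3,-0.7,-0.5],"dr":[0,0,0]},{"delta_pos":[0,0,-0.3],"dr":[0,0,0]},{"delta_pos":[0,0,0],"dr":[0,0,0]},{"delta_pos":[0,0,0],"dr":[0,0,0]}]'
python3 - <<'E'
from look import *
import pickle
f,c=cap("wrist");cv2.imwrite("pics/d.png",f[:,:,::-1])
o1=np.array([0.4981,0.2897,0.4024])
old=dict(punch_mid=[-0.0886,-0.107,-0.9903],punch_tip=[0.1336,-0.0981,-0.9862],tamper_mid=[-0.1031,0.0996,-0.9897])
P={}
for q in old:
    r=mark_of("wrist",q)
    for d in r[:2]:
        p,e=tri([(o1,np.array(old[q])),ray(c,d["location"])]);print(q,d,p,e,atz(c,d["location"],.045))
# bright plate + punch
g=cv2.imread("pics/d.png",0);m=(g>120).astype(np.uint8)
n,l,st,ce=cv2.connectedComponentsWithStats(m)
for i in range(1,n):
    if st[i,4]>600:
        ys,xs=np.where(l==i);box=cv2.boxPoints(cv2.minAreaRect(np.c_[xs,ys].astype(np.float32)))
        print(st[i],box.round().tolist())
print(get_state()["eef_pos"],get_state()["ee_rot"])
E
```

```text
t: 3.8
eef_pos: [0.4373, 0.2557, 0.1913]
ee_rot: [3.141, -0.0, -0.005]
force: [-0.4, 0.1, 0.7]
width: 0.0483
gripper_force: 0.0
punch_tip {'location': [255.6, 59.6], 'conf': 0.71} [0.5474 0.2553 0.0497] [np.float64(1.7), np.float64(1.7)] [0.5494 0.256  0.045 ]
punch_tip {'location': [189.5, 149.4], 'conf': 0.43} [0.5086 0.2747 0.2927] [np.float64(6.0), np.float64(6.0)] [0.4628 0.3257 0.045 ]
[ 475    0   37   92 1647] [[475.0, 91.0], [495.0, -3.0], [527.0, 3.0], [507.0, 98.0]]
[  166    62   121   129 11034] [[164.0, 65.0], [284.0, 61.0], [288.0, 187.0], [169.0, 191.0]]
[  78   93   47   48 1235] [[78.0, 95.0], [117.0, 85.0], [129.0, 132.0], [90.0, 142.0]]
[ 153  225  203  104 6732] [[153.0, 225.0], [355.0, 225.0], [355.0, 328.0], [153.0, 328.0]]
[309 225  36  37 907] [[308.0, 226.0], [332.0, 217.0], [349.0, 258.0], [324.0, 268.0]]
[   0  270   37   61 1945] [[-0.0, 270.0], [36.0, 270.0], [36.0, 330.0], [0.0, 330.0]]
[ 482  270   30   59 1573] [[482.0, 270.0], [511.0, 270.0], [511.0, 328.0], [482.0, 328.0]]
[   2  365  345   19 5952] [[2.0, 365.0], [346.0, 365.0], [346.0, 383.0], [2.0, 383.0]]
[0.4373 0.2558 0.1917] [-3.1408 -0.0008 -0.0051]
```

View pics/d.png

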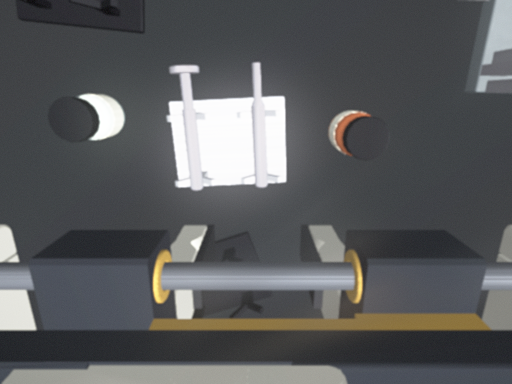

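The punch's nose end is at (256,63) and its rear end at (262,186). The tamper is on the left, with its disc at (185,69).

```bash
python3 - <<'E'
from look import *
c=calibration("wrist")
d={k:atz(c,v,z) for k,v,z in[("tip",(256.3,64),.047),("rear",(261.7,184.5),.047),("c1",(169,100),.008),("c2",(285,96),.008),("c3",(286.5,181),.008),("c4",(179,187),.008)]}
for k in d: print(k,d[k])
v=d["tip"]-d["rear"];print(np.linalg.norm(v),np.degrees(np.arctan2(v[1],v[0])),"mid",d["tip"]-82/124*v)
o1=np.array([0.4981,0.2897,0.4024]);E=np.array(c["extrinsics"]).copy();R=E[:3,:3];
c1=dict(c);E[:3,3]=-R@o1;c1["extrinsics"]=E
for a,b in[((290,49),(256.3,64)),((291.3,160),(261.7,184.5))]: print(tri([ray(c1,a),ray(c,b)]))
E
```

```text
tip [0.5454 0.2555 0.047 ]
rear [0.4247 0.2505 0.047 ]
c1 [0.5122 0.3532 0.008 ]
c2 [0.5157 0.2239 0.008 ]
c3 [0.4177 0.2201 0.008 ]
c4 [0.4109 0.3501 0.008 ]
0.12076234854340101 2.397106650507449 mid [0.4656 0.2522 0.047 ]
(array([0.5443, 0.2555, 0.0584]), [np.float64(0.0), np.float64(0.0)])
(array([0.4272, 0.2507, 0.0554]), [np.float64(0.1), np.float64(0.1)])
```

```bash
python3 -m handwheel '[{"delta_pos":[0.5,-0.06,0],"dr":[0,0,1.3]},{"delta_pos":[0.46,-0.06,-0.5],"dr":[0,0,1.3]},{"delta_pos":[0,0,-0.9],"dr":[0,0,0]},{"delta_pos":[0,0,-0.9],"dr":[0,0,0]},{"delta_pos":[0,0,-0.9],"dr":[0,0,0]},{"delta_pos":[0,0,-0.7],"dr":[0,0,0]},{"delta_pos":[0,0,-0.6],"dr":[0,0,0]},{"delta_pos":[0,0,-0.4],"dr":[0,0,0]},{"delta_pos":[0,0,0],"dr":[0,0,0]},{"delta_pos":[0,0,0],"dr":[0,0,0]}]'
python3 - <<'E'
from look import *
f,c=cap("wrist");cv2.imwrite("pics/e.png",f[:,:,::-1])
E
```

```text
t: 5.0
eef_pos: [0.4664, 0.2518, 0.0446]
ee_rot: [-3.141, -0.001, 0.04]
force: [-0.8, 0.0, 0.8]
width: 0.0482
gripper_force: 0.0
```

View pics/e.png

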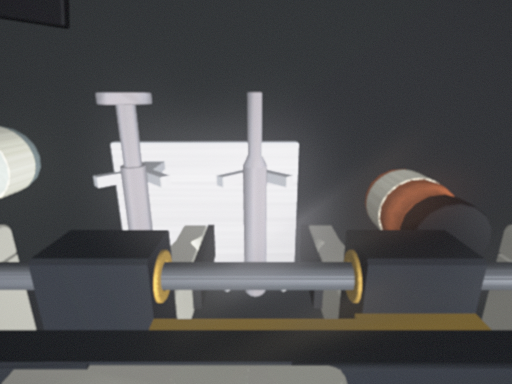

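The punch runs from (255,95) to (256,290), centred between the fingers and parallel to the tool. I'll close on it.

```bash
python3 -m handwheel '[{"delta_pos":[0,0,0],"dr":[0,0,0]},{"delta_pos":[0,0,0],"dr":[0,0,0]},{"delta_pos":[0,0,0],"dr":[0,0,0]},{"delta_pos":[0,0,0],"dr":[0,0,0]},{"delta_pos":[0,0,0],"dr":[0,0,0]},{"delta_pos":[0,0,0],"dr":[0,0,0]}]' 1 50
python3 -m handwheel '[{"delta_pos":[0,0,0.3],"dr":[0,0,0]},{"delta_pos":[0,0,0.6],"dr":[0,0,0]},{"delta_pos":[0,0,0.9],"dr":[0,0,0]},{"delta_pos":[0,0,0.9],"dr":[0,0,0]},{"delta_pos":[0,0,0.9],"dr":[0,0,0]},{"delta_pos":[0,0,0.9],"dr":[0,0,0]},{"delta_pos":[0,0,0.5],"dr":[0,0,0]},{"delta_pos":[0,0,0],"dr":[0,0,0]}]'
```

```text
t: 5.65
eef_pos: [0.466, 0.2514, 0.0441]
ee_rot: [-3.142, -0.0, 0.039]
force: [0.5, -0.3, -0.2]
width: 0.0062
gripper_force: 0.0
t: 6.45
eef_pos: [0.4671, 0.2523, 0.1973]
ee_rot: [-3.138, -0.004, 0.04]
force: [0.1, -0.4, 0.5]
width: 0.0005
gripper_force: 0.0
```

```bash
python3 - <<'E'
from look import *
f,c=cap("wrist");f2,_=cap("side")
a=f[:,:,::-1];b=cv2.resize(f2[200:384,180:360,::-1],None,fx=2.08,fy=2.08)[:384]
b=cv2.copyMakeBorder(b,0,384-b.shape[0],0,0,0)
cv2.imwrite("pics/f.png",np.hstack([a[:,60:460],b]))
E
```

```text
(no output)
```

View pics/f.png

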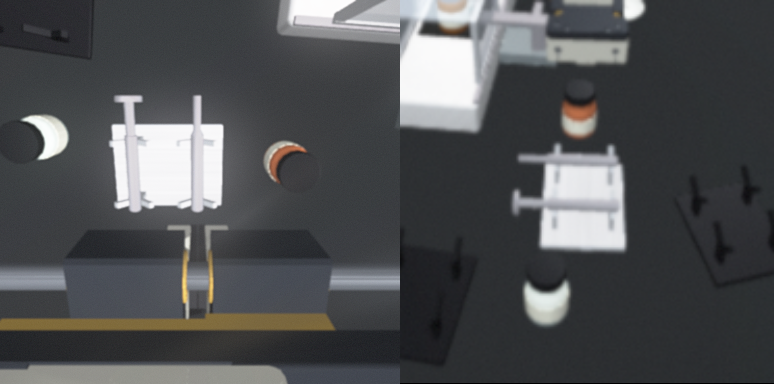

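```bash
python3 - <<'E'
from look import *
s=get_state();p=s["eef_pos"];print(s)
for n in("side","wrist"):
    c=calibration(n)
    for dz in(0,-.019,.047): print(n,dz,proj(c,p+[0,0,dz]))
f,_=cap("side")
cv2.imwrite("pics/g.png",cv2.resize(f[80:384,140:440,::-1],None,fx=1.95,fy=1.95))
for q in("punch_mid","tamper_mid","punch_tip"):
    for n in("side",): print(q,mark_of(n,q)[:2])
E
```

```text
{'t': 6.55, 'q': array([ 0.8654,  0.1316, -0.3343, -0.0003, -1.1042,  0.7449]), 'qd': array([-0.0002,  0.0186, -0.0204, -0.0032,  0.006 ,  0.0002]), 'joint_efforts': array([  0.0183, -40.0502,  28.9148,   6.854 ,   0.0352,   0.0005]), 'eef_pos': array([0.4658, 0.2513, 0.1944]), 'ee_rot': array([-3.1409, -0.0003,  0.0393]), 'force': array([-0.4272,  0.0486, -0.9769]), 'moment': array([-0.0564, -0.0462,  0.0236]), 'gripper_force': 0.0, 'width': 0.0006068258157985283}
side 0 [268.2707 232.0181]
side -0.019 [268.1013 238.0777]
side 0.047 [268.7083 216.3623]
wrist 0 [256.4887 230.2057]
wrist -0.019 [256.5437 218.3071]
wrist 0.047 [256.2923 272.7084]
punch_mid [{'location': [265.3, 279.3], 'conf': 0.49}]
tamper_mid [{'location': [268.0, 294.0], 'conf': 0.6}]
punch_tip [{'location': [235.2, 275.7], 'conf': 0.67}]
```

View pics/g.png

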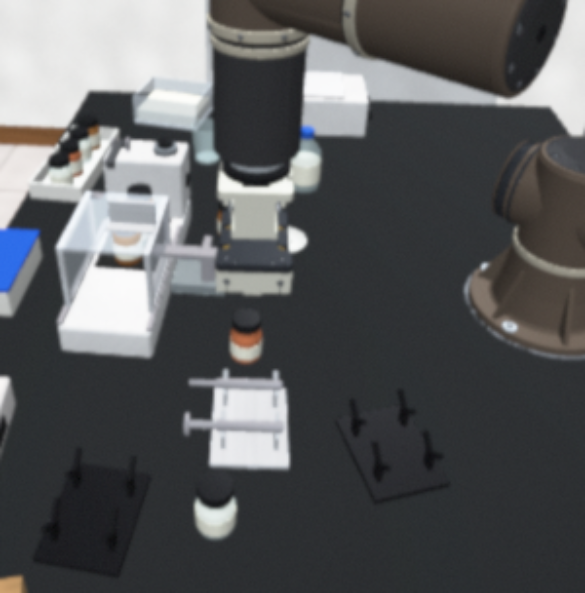

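```bash
python3 - <<'E'
from look import *
from scipy.optimize import least_squares
s=get_state();p=s["eef_pos"];c=calibration("wrist")
u=np.array([np.cos(.04),np.sin(.04),0])
def f(a): return [proj(c,p+u*(a[0]+d)+[0,0,a[1]+h])[1]-r for d,r,h in((.082,94,.0),(.042,158,0),(-.042,293,0))]
r=least_squares(f,[0,0]);print(r.x,r.fun)
for z in(0,-.01,-.02,-.03):print(z,f([0,z]))
print(ray(c,(256,192)))
E
python3 -m handwheel '[{"delta_pos":[0,0,0],"dr":[0,0,0]},{"delta_pos":[0,0,0],"dr":[0,0,0]},{"delta_pos":[0,0,0],"dr":[0,0,0]}]' -0.1
```

```text
[-0.0006  0.0004] [-3.5405  5.9978 -2.5131]
0 [np.float64(-4.660272531430309), np.float64(4.850622954788349), np.float64(-3.6734368647271367)]
-0.01 [np.float64(-4.333300815130642), np.float64(1.3478129168945259), np.float64(-12.555223030408058)]
-0.02 [np.float64(-4.040597773026633), np.float64(-1.8098639807400332), np.float64(-20.659637672833526)]
-0.03 [np.float64(-3.777044305848264), np.float64(-4.671021892748456), np.float64(-28.08446003505179)]
(array([0.5445, 0.254 , 0.3649]), array([-0.3021, -0.01  , -0.9532]))
t: 7.05
eef_pos: [0.4659, 0.2513, 0.1938]
ee_rot: [3.141, 0.0, 0.039]
force: [-0.1, 0.5, -0.3]
width: 0.0188
gripper_force: 0.0
```

```bash
python3 - <<'E'
from look import *
f,c=cap("wrist");cv2.imwrite("pics/h0.png",f[:,:,::-1])
a=cv2.imread("pics/e.png")[180:340,140:370]
b=cv2.imread("pics/f.png")[180:340,85:315]
z=f[180:340,140:370,::-1]
g=lambda m:cv2.resize(np.clip(m.astype(float)*1.3+20,0,255).astype(np.uint8),None,fx=1.73,fy=1.73,interpolation=cv2.INTER_CUBIC)
cv2.imwrite("pics/h.png",np.vstack([np.hstack([g(a),g(b)]),np.hstack([g(z),g(z)*0])]))
print(get_state()["width"])
E
```

```text
0.023283718291087666
```

View pics/h.png

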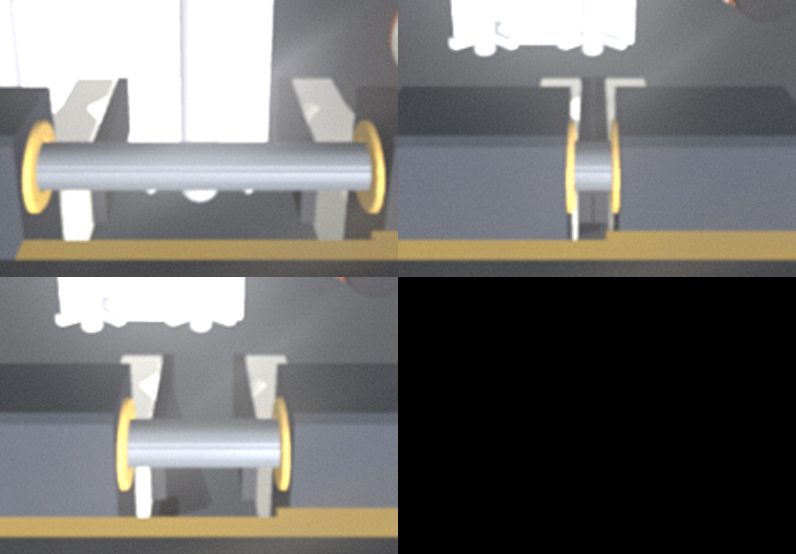

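The dark pads' lower ends show at about row 226 and the pad gap is about 41 px. That puts the visible fingertips at about TCP+15 mm, not 19 mm ahead of it, which explains why the grasp passed above the punch. I'll check this against the side view and `tip_reach`.

Both checks agree: the body's bottom edge is at row 231 where the model predicts 244. The real gripper therefore sits about 35 mm higher than the reported TCP. I'll treat the real grasp point as TCP + 35 mm and go down again.

```bash
python3 -m handwheel '[{"delta_pos":[0,0,-0.8],"dr":[0,0,0]},{"delta_pos":[0,0,-0.9],"dr":[0,0,0]},{"delta_pos":[0,0,-0.9],"dr":[0,0,0]},{"delta_pos":[0,0,-0.9],"dr":[0,0,0]},{"delta_pos":[0,0,-0.9],"dr":[0,0,0]},{"delta_pos":[0,0,-0.6],"dr":[0,0,0]},{"delta_pos":[0,0,0],"dr":[0,0,0]}]' -0.1
python3 -m handwheel '[{"delta_pos":[0,0,-0.3],"dr":[0,0,0]},{"delta_pos":[0,0,-0.3],"dr":[0,0,0]},{"delta_pos":[0,0,-0.2],"dr":[0,0,0]},{"delta_pos":[0,0,-0.2],"dr":[0,0,0]},{"delta_pos":[0,0,-0.1],"dr":[0,0,0]},{"delta_pos":[0,0,0],"dr":[0,0,0]}]'
```

```text
t: 7.8
eef_pos: [0.4646, 0.25, 0.0417]
ee_rot: [3.138, 0.004, 0.039]
force: [0.4, 0.6, -0.3]
width: 0.048
gripper_force: 0.0
t: 8.4
eef_pos: [0.4658, 0.2512, 0.0107]
ee_rot: [3.141, 0.0, 0.039]
force: [-0.6, 0.3, 0.4]
width: 0.0483
gripper_force: 0.0
```

```bash
python3 -m handwheel '[{"delta_pos":[0,0,0],"dr":[0,0,0]},{"delta_pos":[0,0,0],"dr":[0,0,0]},{"delta_pos":[0,0,0],"dr":[0,0,0]},{"delta_pos":[0,0,0],"dr":[0,0,0]},{"delta_pos":[0,0,0],"dr":[0,0,0]},{"delta_pos":[0,0,0],"dr":[0,0,0]},{"delta_pos":[0,0,0],"dr":[0,0,0]}]' 1 50
```

```text
t: 9.1
eef_pos: [0.4669, 0.2529, 0.0117]
ee_rot: [-3.139, -0.002, 0.04]
force: [-1.6, 5.3, 3.4]
width: 0.0125
gripper_force: 50.0
```

The grip holds at width 12.5 mm. I'll lift and travel in front of the lock block.

```bash
python3 -m handwheel '[{"delta_pos":[0,0,0.3],"dr":[0,0,0]},{"delta_pos":[0,0,0.7],"dr":[0,0,0]},{"delta_pos":[0,0,0.9],"dr":[0,0,0]},{"delta_pos":[0,0,0.9],"dr":[0,0,0]},{"delta_pos":[0,0,0.9],"dr":[0,0,0]},{"delta_pos":[0,0,0.9],"dr":[0,0,0]},{"delta_pos":[0,0,0.4],"dr":[0,0,0]},{"delta_pos":[-0.1,-0.5,0],"dr":[0,0,0]},{"delta_pos":[-0.2,-0.8,0],"dr":[0,0,0]},{"delta_pos":[-0.2,-0.9,0],"dr":[0,0,0]}]'
python3 -m handwheel '[{"delta_pos":[-0.2,-1,0],"dr":[0,0,0]},{"delta_pos":[-0.2,-1,0],"dr":[0,0,0]},{"delta_pos":[-0.2,-1,0],"dr":[0,0,0]},{"delta_pos":[-0.2,-1,0],"dr":[0,0,0]},{"delta_pos":[-0.2,-1,0],"dr":[0,0,0]},{"delta_pos":[0,-0.9,0],"dr":[0,0,0]},{"delta_pos":[0,-0.6,0],"dr":[0,0,0]},{"delta_pos":[0,-0.4,0],"dr":[0,0,0]},{"delta_pos":[0,0,0],"dr":[0,0,0]},{"delta_pos":[0,0,0],"dr":[0,0,0]}]'
python3 - <<'E'
from look import *
look("i",dict(punch_tip=.195,bore_mouth=.06,pin_end=.06,start_top=.187,push_plate=.19,shaker=0),("wrist","side","scene"))
E
```

```text
t: 10.1
eef_pos: [0.4495, 0.1835, 0.1595]
ee_rot: [3.14, 0.003, 0.04]
force: [-0.7, 0.1, -2.2]
width: 0.0127
gripper_force: 50.0
t: 11.1
eef_pos: [0.4205, -0.0219, 0.1605]
ee_rot: [3.141, 0.001, 0.038]
force: [-0.4, 0.1, -1.3]
width: 0.013
gripper_force: 50.0
punch_tip wrist 0.65 [261.2  87.9] [ 0.5025 -0.0209  0.195 ] ray [ 0.4994 -0.0191  0.3323] [ 0.0226 -0.0128 -0.9997]
bore_mouth wrist 0.84 [249.6  71.2] [ 0.5184 -0.0124  0.06  ] ray [ 0.4994 -0.0191  0.3323] [ 0.0695  0.0246 -0.9973]
pin_end wrist 0.87 [250.8  70.7] [ 0.5188 -0.0134  0.06  ] ray [ 0.4994 -0.0191  0.3323] [ 0.0711  0.021  -0.9972]
punch_tip side 0.62 [289.8 173.1] [ 0.4151 -0.0282  0.195 ] ray [0.4439 0.9103 0.7473] [-0.0264 -0.8616 -0.507 ]
punch_tip side 0.42 [261.  175.4] [ 0.5009 -0.0075  0.195 ] ray [0.4439 0.9103 0.7473] [ 0.0532 -0.8556 -0.5149]
bore_mouth side 0.56 [256.3 207.2] [ 0.5164 -0.0304  0.06  ] ray [0.4439 0.9103 0.7473] [ 0.0621 -0.8059 -0.5888]
pin_end side 0.51 [196.8 164.5] [ 0.7703 -0.2932  0.06  ] ray [0.4439 0.9103 0.7473] [ 0.2292 -0.8453 -0.4827]
start_top side 0.49 [194.4 163.8] [ 0.7
[... 620 characters left out ...]
   0.5752 -0.7295]
pin_end scene 0.61 [246.7 182.4] [0.4273 0.0948 0.06  ] ray [ 1.1166 -0.9419  1.2572] [-0.3991  0.6002 -0.6932]
pin_end scene 0.49 [263.5 188.4] [0.5022 0.1041 0.06  ] ray [ 1.1166 -0.9419  1.2572] [-0.3605  0.6137 -0.7024]
start_top scene 0.57 [257.3 226.7] [ 0.6464 -0.1693  0.187 ] ray [ 1.1166 -0.9419  1.2572] [-0.3355  0.5514 -0.7638]
push_plate scene 0.77 [295.4 184.2] [0.6525 0.074  0.19  ] ray [ 1.1166 -0.9419  1.2572] [-0.3004  0.6577 -0.6908]
push_plate scene 0.27 [278.7 169. ] [0.5605 0.1101 0.19  ] ray [ 1.1166 -0.9419  1.2572] [-0.3479  0.6582 -0.6677]
shaker scene 0.78 [281.9 235.9] [ 0.666 -0.02   0.   ] ray [ 1.1166 -0.9419  1.2572] [-0.2776  0.5681 -0.7747]
```

View pics/i_wrist.png

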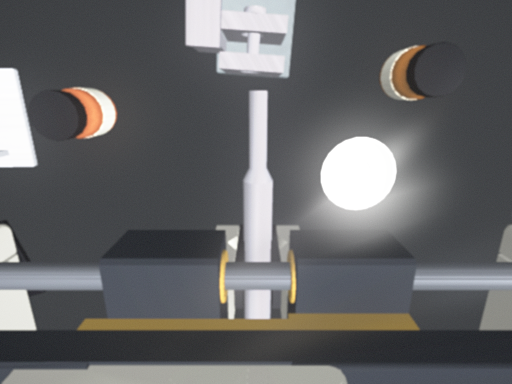

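The lock block is at (253,45): front cheek around (219–287, 54–76), pin at column 254. The punch's nose end is at (259,90), and it sits straight in the hand. Next I'll measure the cheek edges numerically.

```bash
python3 - <<'E'
import cv2,numpy as np
g=cv2.imread("pics/i_wrist.png",0)
print("cols 210..296 step3");
for r in range(0,84,2): print(r,' '.join('%3d'%v for v in g[r,210:297:3]))
for r in (90,94,100,130,150,185,200,215): print(r,' '.join('%3d'%v for v in g[r,240:280:1]))
E
```

```text
cols 210..296 step3
0 233 230 233 230 204 214 213 214 212 214 212 211 211 212 213 213 212 211 210 208 210 210 209 210 209 209 205 207 198
2 232 231 233 229 206 214 216 214 215 214 211 211 212 212 211 214 212 212 211 209 211 212 212 212 210 211 206 206 189
4 232 231 232 228 205 215 213 215 215 214 212 213 212 214 214 215 213 214 211 209 212 212 211 210 208 209 205 209 183
6 232 232 233 228 206 214 212 213 215 214 216 212 193 213 225 237 231 223 215 210 211 214 210 209 211 209 207 206 182
8 232 232 233 227 207 215 214 213 215 216 214 201 179 219 230 235 238 236 227 210 209 211 212 211 210 209 206 207 180
10 233 232 233 226 220 223 223 220 218 218 215 196 188 220 228 234 235 238 231 211 209 209 211 208 210 208 211 207 173
12 232 233 233 228 227 235 237 235 232 228 230 225 221 227 223 224 231 235 232 210 211 213 212 213 210 209 209 210 157
14 232 231 234 226 225 234 237 236 234 233 232 233 231 234 231 227 231 232 232 227 224 226 226 222 218 218 212 209 143
16 233 233 234 226 224 232 235 237 234 233 230 233 231 233 233 231 230 232 232 232 230 230 236 235 232 229 220 211 132
18 231 234 234
[... 4522 characters left out ...]
  80  81  81  80  82  83  82  86  83  80  82
150  78  80  80  84  80  82  78  81  97 129 169 188 204 218 224 227 229 230 233 232 233 233 235 233 235 231 198 130  84  81  84  85  84  85  85  85  87  85  87  88
185  79  84  96 122 151 169 177 184 191 201 205 213 219 223 228 231 234 236 235 235 233 233 233 233 234 232 234 234 234 234 234 230 189 123  88  85  88  90  92  90
200  81  82  92 118 148 169 178 184 193 202 209 214 220 225 229 232 236 235 236 234 234 233 233 233 233 232 234 234 233 233 234 217 167 113  88  86  89  89  90  88
215  81  82  90 114 145 168 180 188 195 202 211 216 221 225 229 233 235 236 235 234 233 233 231 231 233 232 232 233 234 235 230 201 143  98  91  90  93  92  90  91
```

```bash
python3 - <<'E'
from look import *
s=get_state();print(s["eef_pos"],s["ee_rot"]);c=calibration("wrist")
pts=dict(FL=(217.5,69,.078),FR=(284,73.2,.078),FLb=(218,51.5,.078),FRb=(283,56,.078),BL=(222,28,.078),BR=(285.5,33.2,.078),pin=(253.7,38,.06),pin2=(254,46,.06),tip=(258.2,90.5,.196),nose=(257.9,150,.196),body=(257.9,200,.196))
P={k:atz(c,v[:2],v[2]) for k,v in pts.items()}
for k in P:print(k,P[k])
for a,b in(("FL","FR"),("FLb","FRb"),("BL","BR")):
    v=P[a]-P[b];print(a,np.linalg.norm(v),np.degrees(np.arctan2(-v[0],v[1])))
v=P["tip"]-P["body"];print("punch yaw",np.degrees(np.arctan2(v[1],v[0])))
E
```

```text
[ 0.421  -0.0216  0.161 ] [-3.1416  0.      0.0394]
FL [0.5183 0.0125 0.078 ]
FR [ 0.5173 -0.0393  0.078 ]
FLb [0.5309 0.0122 0.078 ]
FRb [ 0.5297 -0.0378  0.078 ]
BL [0.5473 0.0092 0.078 ]
BR [ 0.5456 -0.0387  0.078 ]
pin [ 0.5443 -0.0145  0.06  ]
pin2 [ 0.5384 -0.015   0.06  ]
tip [ 0.5018 -0.0193  0.196 ]
nose [ 0.4763 -0.0202  0.196 ]
body [ 0.4526 -0.0211  0.196 ]
FL 0.05190234704923253 -1.1361756855164362
FLb 0.04997624249982805 -1.40176737318433
BL 0.047899123852876244 -1.9775730101875963
punch yaw 2.131581569899325
```

Bore mouth is at about (0.518, -0.014, 0.060) with shaker yaw about -1.4°. The punch sits 34 mm above the TCP. I'll align and descend with the nose 20 mm short of the mouth.

```bash
python3 -m handwheel '[{"delta_pos":[-0.13,0.37,0],"dr":[0,0,-3.6]},{"delta_pos":[0,0,-0.6],"dr":[0,0,0]},{"delta_pos":[0,0,-0.9],"dr":[0,0,0]},{"delta_pos":[0,0,-0.9],"dr":[0,0,0]},{"delta_pos":[0,0,-0.9],"dr":[0,0,0]},{"delta_pos":[0,0,-0.7],"dr":[0,0,0]},{"delta_pos":[0,0,-0.51],"dr":[0,0,0]},{"delta_pos":[0,0,0],"dr":[0,0,0]},{"delta_pos":[0,0,0],"dr":[0,0,0]},{"delta_pos":[0,0,0],"dr":[0,0,0]}]'
python3 - <<'E'
from look import *
f,c=cap("wrist");cv2.imwrite("pics/j.png",f[:,:,::-1]);g=f[:,:,1]
s,cc=cap("side")
from look import *
p=get_state()["eef_pos"];print(p,get_state()["ee_rot"])
u=np.array([np.cos(.0245),-np.sin(.0245),0])
print("expect tip",proj(c,p+u*.081+[0,0,.034]),"mouth",proj(c,p+u*.101+[0,0,.034]))
for q in("punch_tip","bore_mouth","pin_end"):
    for d in mark_of("wrist",q)[:2]: print(q,d)
    for d in mark_of("side",q)[:2]: print(q,"side",d)
print("side expect",proj(cc,p+u*.081+[0,0,.034]),proj(cc,p+u*.101+[0,0,.034]))
a=cv2.resize(f[0:260,156:356,::-1],None,fx=2.2,fy=2.2);b=cv2.resize(s[160:240,210:290,::-1],None,fx=4.4,fy=4.4,interpolation=2)
b=cv2.copyMakeBorder(b,0,a.shape[0]-b.shape[0],0,0,0);cv2.imwrite("pics/k.png",np.hstack([a,b]))
E
```

```text
t: 13.15
eef_pos: [0.4178, -0.0102, 0.0266]
ee_rot: [-3.141, -0.001, -0.023]
force: [-0.4, -0.6, -1.1]
width: 0.0127
gripper_force: 50.0
[ 0.4178 -0.0102  0.0267] [-3.1408 -0.0018 -0.0233]
expect tip [256.4353  90.2835] mouth [256.4536  39.1022]
punch_tip {'location': [257.3, 92.5], 'conf': 0.85}
punch_tip side {'location': [261.4, 209.7], 'conf': 0.48}
punch_tip side {'location': [203.7, 189.3], 'conf': 0.31}
bore_mouth {'location': [258.7, 41.8], 'conf': 0.58}
bore_mouth side {'location': [260.0, 209.1], 'conf': 0.89}
bore_mouth side {'location': [215.4, 220.3], 'conf': 0.27}
pin_end side {'location': [279.4, 161.3], 'conf': 0.23}
side expect [261.3216 210.6262] [255.1212 210.2277]
```

View pics/k.png

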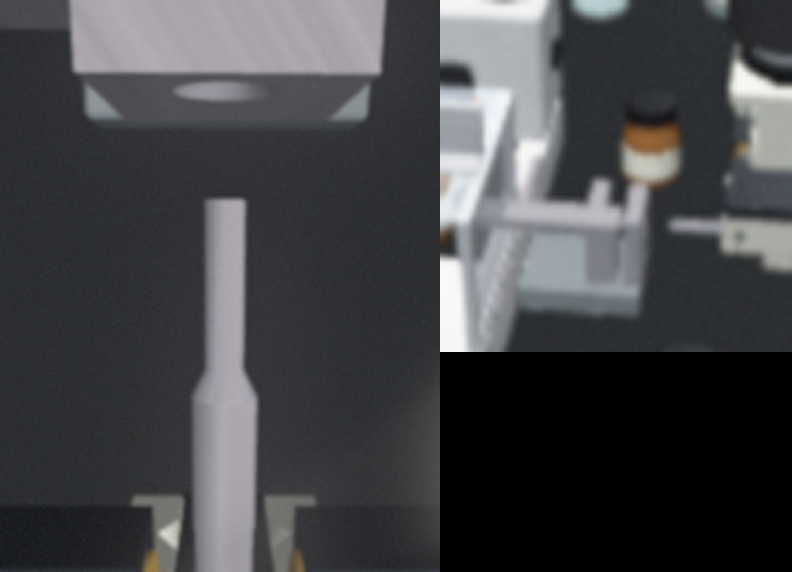

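The bore's ellipse is centred at about full-frame (257.5,42), the nose at (258.5,91) and the cheek edge is level. The alignment is within about 1 mm, and the side view puts the punch at bore height. I'll drive in.

```bash
python3 -m handwheel '[{"delta_pos":[0.25,-0.006,0],"dr":[0,0,0]},{"delta_pos":[0.25,-0.006,0],"dr":[0,0,0]},{"delta_pos":[0.15,-0.004,0],"dr":[0,0,0]},{"delta_pos":[0.15,-0.004,0],"dr":[0,0,0]},{"delta_pos":[0,0,0],"dr":[0,0,0]},{"delta_pos":[0,0,0],"dr":[0,0,0]}]' - 60
python3 -m handwheel '[{"delta_pos":[0.1,-0.003,0],"dr":[0,0,0]},{"delta_pos":[0.1,-0.003,0],"dr":[0,0,0]},{"delta_pos":[0.1,-0.003,0],"dr":[0,0,0]},{"delta_pos":[0,0,0],"dr":[0,0,0]}]'
```

```text
t: 14.15
eef_pos: [0.4409, -0.0113, 0.0255]
ee_rot: [3.141, 0.001, -0.024]
force: [-1.2, 0.2, -1.4]
width: 0.0123
gripper_force: 60.0
t: 14.55
eef_pos: [0.4467, -0.0123, 0.0247]
ee_rot: [3.14, 0.006, -0.024]
force: [-7.8, 1.5, -0.8]
width: 0.0123
gripper_force: 60.0
```

```bash
python3 -m handwheel '[{"delta_pos":[0.1,-0.003,0],"dr":[0,0,0]},{"delta_pos":[0.1,-0.003,0],"dr":[0,0,0]},{"delta_pos":[0.1,-0.003,0],"dr":[0,0,0]},{"delta_pos":[0.1,-0.003,0],"dr":[0,0,0]},{"delta_pos":[0.1,-0.003,0],"dr":[0,0,0]},{"delta_pos":[0.1,-0.003,0],"dr":[0,0,0]}]'
python3 -m handwheel '[{"delta_pos":[0.07,-0.002,0],"dr":[0,0,0]},{"delta_pos":[0.07,-0.002,0],"dr":[0,0,0]},{"delta_pos":[0,0,0],"dr":[0,0,0]}]'
```

```text
t: 15.15
eef_pos: [0.4639, -0.013, 0.0245]
ee_rot: [3.14, 0.007, -0.024]
force: [-10.0, 2.1, 0.8]
width: 0.0124
gripper_force: 60.1
t: 15.45
eef_pos: [0.4673, -0.0133, 0.0242]
ee_rot: [3.14, 0.009, -0.025]
force: [-11.1, 2.2, 0.3]
width: 0.0125
gripper_force: 60.1
```

```bash
python3 -m handwheel '[{"delta_pos":[0.07,-0.002,0],"dr":[0,0,0]},{"delta_pos":[0.07,-0.002,0],"dr":[0,0,0]},{"delta_pos":[0,0,0],"dr":[0,0,0]}]'
```

```text
t: 15.75
eef_pos: [0.4673, -0.0143, 0.023]
ee_rot: [3.138, 0.016, -0.026]
force: [-21.4, 5.3, 2.2]
width: 0.0123
gripper_force: 60.4
```

```bash
python3 -m handwheel '[{"delta_pos":[0.07,-0.002,0],"dr":[0,0,0]},{"delta_pos":[0.07,-0.002,0],"dr":[0,0,0]},{"delta_pos":[0,0,0],"dr":[0,0,0]}]'
```

```text
t: 16.05
eef_pos: [0.4676, -0.0155, 0.0218]
ee_rot: [3.136, 0.022, -0.027]
force: [-29.1, 5.0, 2.9]
width: 0.0127
gripper_force: 60.2
```

Force rises with x stationary at 0.467, so the pin is at its stop. I'll back out, lift and return to the rest.

```bash
python3 -m handwheel '[{"delta_pos":[-0.2,0.006,0],"dr":[0,0,0]},{"delta_pos":[-0.42,0.011,0],"dr":[0,0,0]},{"delta_pos":[-0.5,0.012,0],"dr":[0,0,0]},{"delta_pos":[-0.5,0.012,0],"dr":[0,0,0]},{"delta_pos":[-0.5,0.012,0],"dr":[0,0,0]},{"delta_pos":[-0.2,0.006,0],"dr":[0,0,0]},{"delta_pos":[0,0,0],"dr":[0,0,0]},{"delta_pos":[0,0,0],"dr":[0,0,0]}]'
python3 -m handwheel '[{"delta_pos":[0,0,0.5],"dr":[0,0,0]},{"delta_pos":[0,0,0.9],"dr":[0,0,0]},{"delta_pos":[0,0,0.9],"dr":[0,0,0]},{"delta_pos":[0,0,0.9],"dr":[0,0,0]},{"delta_pos":[0,0,0.8],"dr":[0,0,0]},{"delta_pos":[0,0,0.5],"dr":[0,0,0]},{"delta_pos":[0,0,0],"dr":[0,0,0]},{"delta_pos":[0,0,0],"dr":[0,0,0]}]'
python3 - <<'E'
from look import *
f,c=cap("wrist");cv2.imwrite("pics/l.png",f[:,:,::-1]);g=f[:,:,1]
s=get_state();print(s["eef_pos"],s["ee_rot"])
for r in (80,84,88,90,92,94,98,150,200,215): print(r,' '.join('%3d'%v for v in g[r,240:280:1]))
print("--pin");
for r in range(0,60,3): print(r,' '.join('%3d'%v for v in g[r,200:320:4]))
for q in("pin_end","bore_mouth","pin"):
  print(q,mark_of("wrist",q)[:1])
E
```

```text
t: 16.85
eef_pos: [0.4122, -0.0101, 0.0262]
ee_rot: [-3.141, -0.002, -0.023]
force: [1.0, -0.0, -1.3]
width: 0.0125
gripper_force: 59.9
t: 17.65
eef_pos: [0.4114, -0.0104, 0.1605]
ee_rot: [-3.141, -0.0, -0.024]
force: [0.4, -0.5, -0.9]
width: 0.0124
gripper_force: 59.9
[ 0.4109 -0.0106  0.1599] [ 3.1414  0.001  -0.0237]
80  75  72  73  74  74  74  72  76  75  78  72  75  75  76  73  74  75  74  74  73  73  77  75  77  76  73  77  70  75  73  74  72  74  74  73  73  74  74  72  73
84  73  73  73  73  76  73  75  73  75  74  72  74  76  71  74  76  76  75  72  73  74  75  74  75  74  76  72  72  73  73  73  75  70  74  72  75  72  74  71  75
88  71  72  71  73  71  73  73  71  70  75  72  71  70  75  72  72  71  69  71  74  71  72  71  69  70  72  71  77  75  72  74  71  76  73  73  73  72  72  75  75
90  73  72  73  72  74  75  79  84  87  91  94  95  99 100  99 103 105 112 115 117 116 115 114 107  89  76  69  69  71  73  73  72  71  71  72  72  72  73  72  73
92  71  71  72  72  76  98 125 147 159 165 175 185 194 198 206 205 209 213 213 214 215 216 213 189 137  86  70  73  72  74  76
[... 2913 characters left out ...]
24 220 194  77  74  72  70  71  69
51  68  72  74  74  75 101 204 220 219 224 224 223 221 219 220 220 219 220 219 218 217 222 221 192  79  72  70  71  71  71
54  72  70  70  74  74  93 204 221 215 222 226 223 220 220 219 222 219 220 220 221 217 220 225 194  76  73  71  72  68  70
57  70  70  70  74  76  88 203 198 195 197 204 203 207 202 205 203 204 202 204 205 201 200 208 197  76  74  73  72  70  70
pin_end []
bore_mouth [{'location': [253.4, 57.0], 'conf': 0.65}]Traceback (most recent call last):
  File "<stdin>", line 8, in <module>
ValueError: it knows: beaker, bore_mouth, bottle, dish, jar, latch_nose, pin_end, punch, punch_mid, punch_tip, push_plate, rest, shaker, start_top, tamper_mid
```

The gap rows (21–30) no longer show the pin, so it's driven clear. The punch's nose has swung about 0.9° in the hand, so I'll return with a compensated turn of +2.8°.

```bash
python3 -m handwheel '[{"delta_pos":[0.1,0.5,0],"dr":[0,0,0.3]},{"delta_pos":[0.2,0.9,0],"dr":[0,0,0.3]},{"delta_pos":[0.2,1,0],"dr":[0,0,0.3]},{"delta_pos":[0.2,1,0],"dr":[0,0,0.3]},{"delta_pos":[0.2,1,0],"dr":[0,0,0.3]},{"delta_pos":[0.2,1,0],"dr":[0,0,0.3]},{"delta_pos":[0.2,1,0],"dr":[0,0,0.3]},{"delta_pos":[0.2,1,0],"dr":[0,0,0.3]},{"delta_pos":[0.2,0.8,0],"dr":[0,0,0.4]},{"delta_pos":[0.14,0.56,0],"dr":[0,0,0]}]'
python3 -m handwheel '[{"delta_pos":[0,0,-0.5],"dr":[0,0,0]},{"delta_pos":[0,0,-0.9],"dr":[0,0,0]},{"delta_pos":[0,0,-0.9],"dr":[0,0,0]},{"delta_pos":[0,0,-0.6],"dr":[0,0,0]},{"delta_pos":[0,0,0],"dr":[0,0,0]},{"delta_pos":[0,0,0],"dr":[0,0,0]}]'
python3 - <<'E'
from look import *
f,c=cap("wrist");cv2.imwrite("pics/m.png",f[:,:,::-1]);g=f[:,:,1]
s=get_state();print(s["eef_pos"],s["ee_rot"])
for r in (85,95,105,115,125,135,145,155,165,175,190): print(r,' '.join('%3d'%v for v in g[r,140:340:4]))
E
```

```text
t: 18.8
eef_pos: [0.4663, 0.2536, 0.1595]
ee_rot: [3.14, 0.001, 0.026]
force: [0.5, -0.3, -0.6]
width: 0.0124
gripper_force: 59.9
t: 19.4
eef_pos: [0.4664, 0.252, 0.0736]
ee_rot: [3.14, 0.001, 0.025]
force: [-0.5, 1.0, -1.5]
width: 0.0124
gripper_force: 59.9
[0.4668 0.2525 0.0744] [-3.1415 -0.0006  0.0256]
85  56  62  60  61  59  59  61  62  61  61  58  60  65  60  62  57  56  59  59  63  58  57  61  59  60  61  60  60  58  59  59  61  59  60  60  60  56  58  58  59  57  61  59  60  58  56  57  54  53  56
95 174 171 174 176 173 169 117  62  63  63  66  63  62  61  62  62  62  62  61  63  61  60  64  63  61  61  65 143 178 194 194 135  63  64  59  63  62  59  61  58  59  61  58  57  59  60  57  55  58  56
105 187 187 181 124 103  99  78  64  63  67  65  64  65  65  66  63  65  63  65  65  66  64  64  65  63  65  65 143 180 194 196 137  66  65  66  64  62  67  62  61  61  62  60  59  61  58  55  56  58  59
115 194 196 197 135  67  69  66  70  69  68  69  72  67  70  68  72  69  67  71  66  69  69  71  70  71  70  70 146 182 195 198 140  72  70  69  66  67  67  65  66  64  62  67  62  6
[... 749 characters left out ...]
 193 200 204 222 240 240 240 242 240 240 226  76  76  72  70  71  68  69  65  63  63  64
165 160 194 199 199 202 173 186 163 147 172 227 239 239 239 239 240 240 239 240 240 238 183 178 213 234 241 241 177 193 200 204 188 194 193 188 172 225 239 221  80  78  76  75  73  71  68  63  67  65  63
175 213 183 201 202 201 183 239 235 222 241 240 239 238 238 237 238 237 238 238 238 238 235 237 239 239 239 201 176 196 205 206 203 201 239 239 236 237 239 209  81  79  76  74  73  71  70  67  66  63  61
190 238 164 204 201 199 199 224 236 237 236 237 237 238 238 236 237 238 238 237 238 238 238 238 238 236 238 151 174 194 206 201 205 203 233 237 237 236 236 171  83  81  79  76  75  75  72  71  71  69  71
```

```bash
python3 - <<'E'
import cv2
for n,rs in(("e",(174,177,180,183)),("m",(158,161,164,167,170))):
    g=cv2.imread(f"pics/{n}.png")[:,:,1]
    for r in rs: print(n,r,' '.join('%3d'%v for v in g[r,210:300:2]))
E
```

```text
e 174 241 240 241 236 228 212 193 171 159 151 159 177 199 218 234 238 220 146 160 174 189 202 206 204 204 201 202 203 191 192 188 181 172 165 150 146 147 157 176 194 221 233 240 237 133
e 177 243 243 242 226 197 190 197 229 236 239 242 240 240 240 240 240 222 145 164 175 188 200 206 205 203 203 203 202 188 192 196 195 196 194 197 194 191 187 206 233 235 240 242 234 122
e 180 243 243 242 229 202 201 219 240 241 239 240 240 239 239 240 241 224 151 163 177 186 200 206 204 202 202 204 204 189 192 195 197 197 196 194 195 194 195 224 240 238 239 242 231 116
e 183 235 236 236 227 202 201 214 238 241 241 241 239 240 239 239 238 221 149 163 176 188 202 210 204 204 204 202 203 201 226 222 213 202 198 196 194 195 195 224 240 239 238 236 221 103
m 158 237 238 237 238 239 238 238 238 238 239 238 239 238 240 240 240 242 232 155 149 173 193 199 201 203 203 200 221 242 242 242 242 241 241 242 242 242 242 242 241 242 225  88  77  80
m 161 240 240 240 240 240 240 240 241 241 241 241 240 233 229 218 192 175 165 162 149 173 194 197 201 203 203 203 182 160 171 185 200 218 228 232 239 239 239 239 239 240 223  88  79  78
m 164 240 241 240 241 240 239 232 215 195 175 169 173 184 206 224 234 237 240 238 174 173 192 197 200 203 202 202 191 191 191 190 183 176 163 161 152 165 200 225 237 241 218  85  76  79
m 167 243 242 243 244 244 240 211 197 209 235 241 241 240 240 240 240 239 240 238 173 173 192 197 199 204 204 203 189 189 195 195 194 195 195 195 197 232 240 239 241 243 223  84  79  77
m 170 242 243 242 242 243 242 216 199 209 237 240 240 240 240 240 240 240 240 224 158 177 194 200 202 203 204 205 195 185 198 196 197 193 196 192 196 231 240 238 241 241 215  84  80  78
```

The saddle arms sit the same way relative to the tool as before the pick (centre at column 251.5 in both pictures), so the alignment holds. I'll lower and release.

```bash
python3 -m handwheel '[{"delta_pos":[0,0,-0.5],"dr":[0,0,0]},{"delta_pos":[0,0,-0.6],"dr":[0,0,0]},{"delta_pos":[0,0,-0.4],"dr":[0,0,0]},{"delta_pos":[0,0,-0.25],"dr":[0,0,0]},{"delta_pos":[0,0,-0.15],"dr":[0,0,0]},{"delta_pos":[0,0,-0.1],"dr":[0,0,0]},{"delta_pos":[0,0,0],"dr":[0,0,0]},{"delta_pos":[0,0,0],"dr":[0,0,0]}]'
```

```text
t: 20.25
eef_pos: [0.4666, 0.2525, 0.0141]
ee_rot: [-3.141, -0.0, 0.026]
force: [0.6, 0.5, -0.5]
width: 0.0126
gripper_force: 59.9
```

```bash
python3 -m handwheel '[{"delta_pos":[0,0,-0.06],"dr":[0,0,0]},{"delta_pos":[0,0,-0.03],"dr":[0,0,0]},{"delta_pos":[0,0,0],"dr":[0,0,0]}]'
python3 -m handwheel '[{"delta_pos":[0,0,0],"dr":[0,0,0]},{"delta_pos":[0,0,0],"dr":[0,0,0]},{"delta_pos":[0,0,0],"dr":[0,0,0]},{"delta_pos":[0,0,0],"dr":[0,0,0]},{"delta_pos":[0,0,0],"dr":[0,0,0]},{"delta_pos":[0,0,0],"dr":[0,0,0]}]' -0.1
python3 -m handwheel '[{"delta_pos":[0,0,0.3],"dr":[0,0,0]},{"delta_pos":[0,0,0.6],"dr":[0,0,0]},{"delta_pos":[0,0,0.9],"dr":[0,0,0]},{"delta_pos":[0,0,0.9],"dr":[0,0,0]},{"delta_pos":[0,0,0.9],"dr":[0,0,0]},{"delta_pos":[-0.5,0,0.9],"dr":[0,0,0]},{"delta_pos":[-0.5,0,0.9],"dr":[0,0,0]},{"delta_pos":[0,0,0],"dr":[0,0,0]},{"delta_pos":[0,0,0],"dr":[0,0,0]}]'
python3 - <<'E'
from look import *
look("n",dict(punch_mid=.045,punch_tip=.045,tamper_mid=.045))
g=cv2.imread("pics/n_wrist.png")[:,:,1];p=get_state()["eef_pos"];c=calibration("wrist")
u=np.array([np.cos(.038),np.sin(.038),0]);m=np.array([.466,.252,.045])
for d in(.082,.060,.0,-.042): print(d,proj(c,m+u*d))
for d in(.075,.055,0.01,-.03):
    q=proj(c,m+u*d);r=int(q[1]);print(r,int(q[0])-20,g[r,int(q[0])-20:int(q[0])+21].tolist())
q=proj(c,m+u*.082);print("tip col",g[int(q[1])-12:int(q[1])+12,int(q[0])].tolist())
E
```

```text
t: 20.55
eef_pos: [0.4668, 0.253, 0.0116]
ee_rot: [-3.14, -0.001, 0.026]
force: [-0.6, 1.5, 3.4]
width: 0.0128
gripper_force: 59.9
t: 21.15
eef_pos: [0.4663, 0.2522, 0.011]
ee_rot: [3.141, 0.0, 0.025]
force: [0.2, 0.1, 0.5]
width: 0.0475
gripper_force: 0.0
t: 22.05
eef_pos: [0.4363, 0.2526, 0.1743]
ee_rot: [-3.14, -0.002, 0.026]
force: [0.4, 0.1, -0.3]
width: 0.048
gripper_force: 0.0
punch_mid wrist 0.75 [257.1 148.6] [0.4652 0.2532 0.045 ] ray [0.5148 0.254  0.3463] [-0.1625 -0.0028 -0.9867]
punch_mid wrist 0.65 [229.  142.4] [0.4706 0.281  0.045 ] ray [0.5148 0.254  0.3463] [-0.1446  0.088  -0.9856]
punch_tip wrist 0.63 [256.5  59.3] [0.547  0.2558 0.045 ] ray [0.5148 0.254  0.3463] [ 0.1063  0.0059 -0.9943]
tamper_mid wrist 0.77 [184.6 149.5] [0.4624 0.3249 0.045 ] ray [0.5148 0.254  0.3463] [-0.1668  0.2257 -0.9598]
0.082 [255.8306  57.1985]
0.06 [256.1736  82.9509]
0.0 [257.0347 147.6098]
-0.042 [257.5802 188.5767]
65 235 [70, 69, 70, 70, 69, 68, 67, 71, 69, 67, 69, 72, 70, 69, 71, 71, 78, 111, 150, 174, 194, 205, 207, 212, 206, 182, 124, 76, 68, 68, 66, 69, 68, 70, 69, 69, 67, 68, 70, 67, 70]
88 236 [85, 85, 87, 82, 83, 87, 84, 85, 85, 85, 84, 84, 83, 83, 82, 88, 113, 151, 181, 196, 208, 211, 211, 213, 190, 146, 98, 81, 79, 82, 79, 82, 82, 81, 84, 81, 79, 80, 77, 79, 79]
137 236 [246, 246, 246, 246, 246, 246, 246, 246, 246, 246, 246, 246, 246, 246, 233, 189, 170, 185, 201, 212, 218, 219, 219, 219, 218, 219, 217, 219, 224, 237, 244, 246, 246, 245, 245, 245, 245, 245, 245, 246, 245]
177 237 [244, 245, 244, 245, 244, 244, 244, 242, 237, 234, 231, 226, 216, 199, 181, 168, 179, 195, 206, 212, 216, 218, 216, 214, 214, 215, 213, 204, 189, 186, 198, 211, 223, 229, 232, 235, 238, 241, 242, 244, 243]
tip col [64, 64, 63, 61, 62, 64, 62, 63, 65, 63, 63, 65, 72, 111, 156, 187, 195, 196, 193, 194, 194, 194, 194, 191]
```

The punch is seated again: mid about (0.465, 0.253), nose at (256,58), matching the original pose within about 1–2 mm. Now the guard: close the fingers and look at the push plate from above.

```bash
python3 -m handwheel '[{"delta_pos":[0,0,0.7],"dr":[0,0,0]},{"delta_pos":[0.4,-0.3,0.8],"dr":[0,0,-0.5]},{"delta_pos":[0.7,-0.5,0.7],"dr":[0,0,-0.5]},{"delta_pos":[0.8,-0.5,0.5],"dr":[0,0,-0.5]},{"delta_pos":[0.8,-0.5,0.2],"dr":[0,0,-0.5]},{"delta_pos":[0.8,-0.6,0],"dr":[0,0,-0.5]},{"delta_pos":[0.8,-0.6,0],"dr":[0,0,-0.4]},{"delta_pos":[0.5,-0.4,0],"dr":[0,0,0]},{"delta_pos":[0,0,0],"dr":[0,0,0]},{"delta_pos":[0,0,0],"dr":[0,0,0]}]' 1 20
python3 - <<'E'
from look import *
look("o",dict(push_plate=.19,latch_nose=.171,start_top=.187,shaker=0))
print(get_state()["eef_pos"],get_state()["width"])
E
```

```text
t: 23.25
eef_pos: [0.5802, 0.1498, 0.2587]
ee_rot: [3.14, 0.002, -0.027]
force: [0.8, 0.5, -0.2]
width: 0.0005
gripper_force: 0.0
push_plate wrist 0.73 [365.7 102.5] [0.6517 0.0652 0.19  ] ray [0.6593 0.1476 0.4303] [-0.03   -0.3244 -0.9455]
shaker wrist 0.74 [382.2 204.8] [ 0.4973 -0.036   0.    ] ray [0.6593 0.1476 0.4303] [-0.3272 -0.3708 -0.8692]
[0.5799 0.1508 0.2602] 0.000499447021639122
```

```bash
python3 -m handwheel '[{"delta_pos":[0.8,-0.2,0],"dr":[0,0,0]},{"delta_pos":[0.8,-0.3,-0.2],"dr":[0,0,0]},{"delta_pos":[0.8,-0.3,-0.6],"dr":[0,0,0]},{"delta_pos":[0,0,-0.7],"dr":[0,0,0]},{"delta_pos":[0,0,-0.7],"dr":[0,0,0]},{"delta_pos":[0,0,-0.5],"dr":[0,0,0]},{"delta_pos":[0,0,-0.5],"dr":[0,0,0]},{"delta_pos":[0,0,0],"dr":[0,0,0]},{"delta_pos":[0,0,0],"dr":[0,0,0]}]'
python3 -m handwheel '[{"delta_pos":[0,-0.3,0],"dr":[0,0,0]},{"delta_pos":[0,-0.3,0],"dr":[0,0,0]},{"delta_pos":[0,-0.3,0],"dr":[0,0,0]},{"delta_pos":[0,-0.2,0],"dr":[0,0,0]},{"delta_pos":[0,-0.2,0],"dr":[0,0,0]}]'
```

```text
t: 24.4
eef_pos: [0.6523, 0.1267, 0.1646]
ee_rot: [3.141, -0.0, -0.024]
force: [0.1, -0.7, 1.0]
width: 0.0007
gripper_force: 0.0
t: 24.9
eef_pos: [0.6523, 0.0863, 0.1643]
ee_rot: [-3.141, -0.0, -0.026]
force: [0.6, 0.7, 0.0]
width: 0.0003
gripper_force: 0.0
```

```bash
python3 -m handwheel '[{"delta_pos":[0,-0.3,0],"dr":[0,0,0]},{"delta_pos":[-0.01,-0.3,0],"dr":[0,0,0]},{"delta_pos":[-0.01,-0.3,0],"dr":[0,0,0]}]'
python3 -m handwheel '[{"delta_pos":[-0.01,-0.3,0],"dr":[0,0,0]},{"delta_pos":[-0.01,-0.3,0],"dr":[0,0,0]},{"delta_pos":[-0.01,-0.3,0],"dr":[0,0,0]}]'
python3 -m handwheel '[{"delta_pos":[-0.01,-0.3,0],"dr":[0,0,0]},{"delta_pos":[-0.01,-0.3,0],"dr":[0,0,0]},{"delta_pos":[0,-0.3,0],"dr":[0,0,0]}]'
```

```text
t: 25.2
eef_pos: [0.6517, 0.0599, 0.1642]
ee_rot: [-3.141, -0.0, -0.025]
force: [-0.3, 2.3, 1.0]
width: 0.0001
gripper_force: 1.4
t: 25.5
eef_pos: [0.6509, 0.0326, 0.1642]
ee_rot: [-3.141, -0.0, -0.025]
force: [-0.8, 1.8, 1.6]
width: 0.0003
gripper_force: 1.4
t: 25.8
eef_pos: [0.6501, 0.0055, 0.1641]
ee_rot: [3.142, 0.0, -0.025]
force: [-0.3, 2.6, 2.8]
width: 0.0004
gripper_force: 1.5
```

```bash
python3 -m handwheel '[{"delta_pos":[0,-0.2,0],"dr":[0,0,0]},{"delta_pos":[-0.01,-0.2,0],"dr":[0,0,0]}]'
python3 -m handwheel '[{"delta_pos":[0,-0.2,0],"dr":[0,0,0]},{"delta_pos":[-0.01,-0.2,0],"dr":[0,0,0]}]'
python3 -m handwheel '[{"delta_pos":[0,-0.15,0],"dr":[0,0,0]},{"delta_pos":[0,0,0],"dr":[0,0,0]}]'
python3 -m handwheel '[{"delta_pos":[0,-0.15,0],"dr":[0,0,0]},{"delta_pos":[0,0,0],"dr":[0,0,0]}]'
```

```text
t: 26.0
eef_pos: [0.6499, -0.0041, 0.1642]
ee_rot: [-3.138, -0.001, -0.025]
force: [-3.0, 14.2, 3.7]
width: 0.0003
gripper_force: 7.3
t: 26.2
eef_pos: [0.6495, -0.018, 0.1641]
ee_rot: [3.142, 0.0, -0.025]
force: [-0.7, 2.5, 1.5]
width: 0.0004
gripper_force: 1.3
t: 26.4
eef_pos: [0.6494, -0.0233, 0.1639]
ee_rot: [3.141, 0.0, -0.026]
force: [0.3, 0.1, 0.4]
width: 0.0001
gripper_force: 0.0
t: 26.6
eef_pos: [0.6496, -0.0238, 0.1639]
ee_rot: [-3.137, -0.0, -0.025]
force: [-3.3, 16.0, 3.2]
width: 0.0002
gripper_force: 7.6
```

The force peaked at 14 N as the wedge passed the latch, dropped, then rose against the end stop. I'll back off, lift and verify from above on the way to the button.

```bash
python3 -m handwheel '[{"delta_pos":[0,0.4,0],"dr":[0,0,0]},{"delta_pos":[0,0.4,0],"dr":[0,0,0]},{"delta_pos":[0,0,0.7],"dr":[0,0,0]},{"delta_pos":[0,0,0.8],"dr":[0,0,0]},{"delta_pos":[0,0,0.8],"dr":[0,0,0]},{"delta_pos":[-0.1,-0.5,0.3],"dr":[0,0,0]},{"delta_pos":[-0.1,-0.7,0],"dr":[0,0,0]},{"delta_pos":[-0.1,-0.8,0],"dr":[0,0,0]},{"delta_pos":[0,0,0],"dr":[0,0,0]},{"delta_pos":[0,0,0],"dr":[0,0,0]}]'
python3 - <<'E'
from look import *
look("p",dict(push_plate=.19,latch_nose=.171,start_top=.187),("wrist","side","scene"))
p=get_state()["eef_pos"];print(p)
c=calibration("side")
# edges of the guard: compare with expected plate
o=np.array([.658,-.0172,0]);t=-.0245;R=np.array([[np.cos(t),-np.sin(t),0],[np.sin(t),np.cos(t),0],[0,0,1]])
for n in("wrist","side","scene"):
    print(n,"start",proj(calibration(n),o+R@[-.015,-.15,.187]),"latch",proj(calibration(n),o+R@[.065,-.078,.171]))
E
```

```text
t: 27.6
eef_pos: [0.6401, -0.0636, 0.2415]
ee_rot: [3.141, 0.001, -0.027]
force: [0.3, 0.8, 0.2]
width: 0.0002
gripper_force: 0.0
push_plate wrist 0.58 [228.6 193.2] [ 0.648  -0.0424  0.19  ] ray [ 0.719  -0.0659  0.4132] [-0.3017  0.0998 -0.9482]
latch_nose wrist 0.93 [296.3  92.1] [ 0.7206 -0.0958  0.171 ] ray [ 0.719  -0.0659  0.4132] [ 0.0065 -0.1225 -0.9924]
latch_nose wrist 0.66 [227.4 193.6] [ 0.6416 -0.0394  0.171 ] ray [ 0.719  -0.0659  0.4132] [-0.3027  0.1037 -0.9474]
start_top wrist 0.9 [387.5 200.9] [ 0.6373 -0.166   0.187 ] ray [ 0.719  -0.0659  0.4132] [-0.3136 -0.3842 -0.8683]
push_plate side 0.86 [211.4 172.9] [ 0.653  -0.0179  0.19  ] ray [0.4439 0.9103 0.7473] [ 0.1897 -0.8418 -0.5054]
push_plate side 0.72 [269.9 276.6] [0.4553 0.3887 0.19  ] ray [0.4439 0.9103 0.7473] [ 0.015  -0.6833 -0.73  ]
latch_nose side 0.62 [269.  260.7] [0.46   0.3233 0.171 ] ray [0.4439 0.9103 0.7473] [ 0.0196 -0.7135 -0.7004]
latch_nose side 0.61 [195.  160.8] [ 0.7289 -0.1231  0.171 ] ray [0.4439 0.9103 0.7473] [ 0.2342 -0.8491 -0.4735]
start_top side 0.64 [246.7 208.8] [0.5276 0.1527 0.187 ] ray [0.4439 0.9103 0.7473] [ 0.0886 -0.8009 -0.5923]
start_top side 0.36 [226.7 153.7] [ 0.626  -0.1521  0.187 ] ray [0.4439 0.9103 0.7473] [ 0.15   -0.8745 -0.4612]
push_plate scene 0.76 [277.8 205.3] [ 0.6537 -0.0514  0.19  ] ray [ 1.1166 -0.9419  1.2572] [-0.3159  0.6079 -0.7285]
latch_nose scene 0.46 [286.  223.6] [ 0.7117 -0.0921  0.171 ] ray [ 1.1166 -0.9419  1.2572] [-0.2817  0.5913 -0.7557]
latch_nose scene 0.3 [300.5 159. ] [0.5909 0.2275 0.171 ] ray [ 1.1166 -0.9419  1.2572] [-0.3128  0.6959 -0.6464]
start_top scene 0.4 [256.3 225. ] [ 0.6397 -0.165   0.187 ] ray [ 1.1166 -0.9419  1.2572] [-0.3392  0.5526 -0.7613]
[ 0.6406 -0.0625  0.2421]
wrist start [389.7257 199.0567] latch [299.0466  92.2427]
side start [223.455  151.5314] latch [195.6024 164.7604]
scene start [255.9125 225.283 ] latch [287.7098 225.6818]
```

```bash
python3 -m handwheel '[{"delta_pos":[-0.07,-0.8,0],"dr":[0,0,0]},{"delta_pos":[0,-0.9,0],"dr":[0,0,0]},{"delta_pos":[0,-0.9,0],"dr":[0,0,0]},{"delta_pos":[0,-0.87,0],"dr":[0,0,0]},{"delta_pos":[0,0,-0.6],"dr":[0,0,0]},{"delta_pos":[0,0,-0.7],"dr":[0,0,0]},{"delta_pos":[0,0,-0.5],"dr":[0,0,0]},{"delta_pos":[0,0,0],"dr":[0,0,0]},{"delta_pos":[0,0,0],"dr":[0,0,0]}]'
python3 -m handwheel '[{"delta_pos":[0,0,-0.15],"dr":[0,0,0]},{"delta_pos":[0,0,-0.15],"dr":[0,0,0]},{"delta_pos":[0,0,0],"dr":[0,0,0]}]'
python3 -m handwheel '[{"delta_pos":[0,0,-0.12],"dr":[0,0,0]},{"delta_pos":[0,0,0],"dr":[0,0,0]}]'
```

```text
t: 29.1
eef_pos: [0.6387, -0.1669, 0.1884]
ee_rot: [3.141, 0.0, -0.025]
force: [-0.1, -0.6, 0.5]
width: 0.0006
gripper_force: 0.0
t: 29.4
eef_pos: [0.6383, -0.1666, 0.1787]
ee_rot: [-3.141, 0.0, -0.025]
force: [-0.2, 0.3, 0.4]
width: 0.0003
gripper_force: 0.0
t: 29.6
eef_pos: [0.6383, -0.1667, 0.1751]
ee_rot: [-3.141, 0.0, -0.025]
force: [1.3, 0.1, -1.0]
width: 0.0006
gripper_force: 0.0
```

```bash
python3 -m handwheel '[{"delta_pos":[0,0,-0.12],"dr":[0,0,0]},{"delta_pos":[0,0,0],"dr":[0,0,0]}]'
python3 -m handwheel '[{"delta_pos":[0,0,-0.1],"dr":[0,0,0]},{"delta_pos":[0,0,0],"dr":[0,0,0]}]'
python3 -m handwheel '[{"delta_pos":[0,0,-0.1],"dr":[0,0,0]},{"delta_pos":[0,0,0],"dr":[0,0,0]}]'
```

```text
t: 29.8
eef_pos: [0.6388, -0.1669, 0.1718]
ee_rot: [3.141, -0.0, -0.025]
force: [0.3, 0.4, 1.8]
width: 0.0008
gripper_force: 1.0
t: 30.0
eef_pos: [0.6388, -0.1669, 0.169]
ee_rot: [3.141, -0.001, -0.025]
force: [-0.6, 1.1, 3.6]
width: 0.0006
gripper_force: 1.8
t: 30.2
eef_pos: [0.6388, -0.1669, 0.1668]
ee_rot: [3.141, -0.001, -0.025]
force: [-1.5, 0.0, 7.5]
width: 0.0004
gripper_force: 3.6
```

```bash
python3 -m handwheel '[{"delta_pos":[0,0,-0.08],"dr":[0,0,0]},{"delta_pos":[0,0,0],"dr":[0,0,0]}]'
python3 -m handwheel '[{"delta_pos":[0,0,0.3],"dr":[0,0,0]},{"delta_pos":[0,0,0.8],"dr":[0,0,0]},{"delta_pos":[0,0,0.9],"dr":[0,0,0]},{"delta_pos":[0,0,0.9],"dr":[0,0,0]},{"delta_pos":[-0.5,0,0.5],"dr":[0,0,0]},{"delta_pos":[-0.8,0,0],"dr":[0,0,0]},{"delta_pos":[-0.8,0,0],"dr":[0,0,0]},{"delta_pos":[-0.5,0,0],"dr":[0,0,0]},{"delta_pos":[0,0,0],"dr":[0,0,0]},{"delta_pos":[0,0,0],"dr":[0,0,0]}]'
python3 - <<'E'
from look import *
look("q",dict(push_plate=.19,punch_mid=.045,tamper_mid=.045),("scene","side"))
print(get_state()["force"],get_state()["t"])
E
```

```text
t: 30.4
eef_pos: [0.6389, -0.167, 0.1666]
ee_rot: [3.141, -0.003, -0.024]
force: [-6.1, 3.2, 19.4]
width: 0.0005
gripper_force: 9.6
t: 31.4
eef_pos: [0.5605, -0.1668, 0.2655]
ee_rot: [-3.141, -0.0, -0.025]
force: [0.1, -0.1, -0.0]
width: 0.0002
gripper_force: 0.0
push_plate scene 0.6 [277.9 202.3] [ 0.6467 -0.039   0.19  ] ray [ 1.1166 -0.9419  1.2572] [-0.3186  0.6122 -0.7236]
punch_mid scene 0.4 [276.5 166.5] [0.4689 0.2613 0.045 ] ray [ 1.1166 -0.9419  1.2572] [-0.3546  0.6587 -0.6636]
tamper_mid scene 0.67 [280.7 158.1] [0.4555 0.319  0.045 ] ray [ 1.1166 -0.9419  1.2572] [-0.3535  0.6744 -0.6483]
push_plate side 0.72 [215.3 172.1] [ 0.642  -0.0236  0.19  ] ray [0.4439 0.9103 0.7473] [ 0.1792 -0.8448 -0.5041]
punch_mid side 0.78 [267.3 277.8] [0.4648 0.2577 0.045 ] ray [0.4439 0.9103 0.7473] [ 0.0218 -0.6806 -0.7323]
punch_mid side 0.53 [212.7 222. ] [0.6482 0.0391 0.045 ] ray [0.4439 0.9103 0.7473] [ 0.1796 -0.7659 -0.6174]
tamper_mid side 0.67 [265.9 295.3] [0.4652 0.3153 0.045 ] ray [0.4439 0.9103 0.7473] [ 0.0231 -0.6462 -0.7628]
tamper_mid side 0.19 [243.3 160.5] [ 0.5962 -0.3681  0.045 ] ray [0.4439 0.9103 0.7473] [ 0.1039 -0.8717 -0.4789]
[-0.116   1.2811 -0.089 ] 31.8
```

The button bottomed out at 19 N and was released. The guard and punch are in place and the arm is clear of everything.

```bash
python3 -c "
from station import job_done
print(job_done())"
```

```text
the job is handed in; nothing more can be done
None
```

The job is handed in with no verdict shown: the pin is driven to its stop, the punch is back in its saddles, the guard was pushed past the latch to its end stop, and the start button was pressed and released; the fingers closed on nothing at the first grasp because the reported TCP is about 35 mm off, and I corrected for that.

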